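Push and twist the new cartridge into the water filter

ROBOT

A 7-joint arm with a two-finger parallel gripper is mounted at the origin on a cart in front of the work surface, level with it; the furniture and walls round the work are solid. World frame = base frame: x ahead of the robot, y to its left, z up, the work surface at z = 0. Lengths are in m, angles in degrees, forces in N, time in s.
With the tool pointing down it reaches from about 0.425 to 0.8 m from the base axis. Payload 8.3 kg.
Tool frame: the origin (TCP) lies midway between the tips of the shut fingers; the grasp point (between the pads) lies 19 mm behind it; z points along the fingers, y is the line along which they close (so a half turn about z gives the same grasp; the last joint's range is limited). The gripper opens to 85 mm and grips with 20 to 120 N. Pads are 22 mm wide; open, the fingers measure 114 mm over their backs; the gripper's body (76 mm by 85 mm) begins 54 mm behind the grasp point. The pads swing forward as they close: fully open they stand 13 mm farther back than shut.
Start: joints at [-74.192, 21.967, 0.94, 78.501, -0.361, 79.538, -2.664], TCP at [0.208, 0.589, 0.192] pointing down, gripper open.
Joint ranges: [-169.22, 169.22], [-14.56, 117.87], [-87.37, 89.26], [10.42, 133.3], [-82.24, 262.24], [0.94, 117.77], [-172.7, 172.7]. Speed limits (degrees/s): [136.94, 136.94, 172.46, 172.46, 180, 180, 180].

INTERFACE

Orientations are given as [roll, pitch, yaw] about the fixed x, y, z axes, in that order (R = Rz(yaw) Ry(pitch) Rx(roll)).
In Python, from plant import bot gives the robot as it stands. The module is installed in compiled form; this text tells all that it offers.
- The arm moves only by the tool servo_tool, never from a script. Its argument "moves" is one flat list of numbers, 6 for each row, row after row: the shift along the tool's x, y, z in units of 50 mm (1.0 is 50 mm), then the turn, a rotation vector about the tool's x, y, z in units of 5 degrees (1.0 is 5 degrees). A call has 1 to 10 rows; each row shifts and turns the commanded pose from where the row before left it, along the tool's axes as they then stand; what a row does not reach is not made up. A row lasts 1/8 s, in which the tool goes at most 62.5 mm and 10.7 degrees, less where a joint would pass 70% of its speed; a pose out of reach is approached as far as the arm can. A call is refused whole if a number of a shift passes 1 or a number of a turn 1, either way. A call with a gripper value outside its range is refused whole. "gripper" is the finger opening in mm, from 0 to 85.4, set as the call begins (left out, the last holds). The fingers move at their own pace and stop on an object; the grip force is fixed at half the most. Time passes only in rows, so rows that do not move let the fingers close. It gives the time, the measured TCP pose, the force, the opening and the grip force at its end, in the units of the state.
- bot.observe(): the state, without advancing time (a new reading comes with each control period).
- bot.camera(name): name is "scene" or "top" or "wrist"; returns a dict with "image" (480x640x3 uint8, blue, green, red), "range_z" (480x640 float32, m along the optical axis (not along the pixel's ray), 0 where there is no reading), "K" (3x3 intrinsics, pixels), "xyz" and "attitude" of the camera in the world; the wrist camera has in their place "T_tool_cam" (4x4, takes a point from camera to tool coordinates, whose origin is the TCP and whose axes are the flange's). Camera axes: x right, y down, z forward; pixel columns grow to the right and rows downward; lengths in m; the calibration is good to about 2 mm. The wrist camera is an equidistant fisheye: a pixel r from the principal point sees the ray r / f radians off the axis. A picture is of the moment at which its call begins: read the wrist's pose just before it.
- bot.hand_in(): hands the job in; it is judged then, once.
The state is a dict: "t": time; "joint_pos": joint angles; "joint_vel": joint speeds; "joint_torque": joint torques, N m; "tcp_pos": TCP position; "ee_rot": TCP orientation; "contact_force": force on the tool from outside, world axes, zero at the start; "wrist_torque": the same for the moment, N m; "grip_width": opening from 0.0 (shut) to 1.0 (fully open); "finger_force": force on a finger pad.
Only numpy, scipy, OpenCV 4.12 (cv2) and the standard library are available. Lean on these libraries where they do the work, as an engineer would, in place of code of your own. Each camera call takes 0.05 s, during which the arm holds its last target. There are 200 camera calls.

TASK

Fit the new water-filter cartridge into the filter unit on the worktop: stand it in the top opening, find with light pressure where its two lugs drop through the slots, push it down against the spring, twist it clockwise (seen from above) about a quarter turn and let it go, so that the spring holds it locked and upright. Never press or twist it hard against the unit, and leave the spice jar, lime, tin and mug where they are.

Things in the scene. Friction and masses are not known exactly. Their poses are not given: they have to be found in the camera images.
- cartridge: New filter cartridge, loose, upright on the worktop, 0.15 to 0.26 kg, 108 mm high. Origin: centre of its underside; z up its axis. Grey chamfered foot (radius 22 mm at z 0, 26 mm from z 5 mm), white body of radius 26 mm to z 50 mm, blue cap of radius 32 mm at z 50 to 78 mm, grip bar on top. The same after half a turn.
- cartridge_grip (a point): Middle of the cartridge's blue grip bar, 98 mm above its origin; axes as the cartridge. The bar is 14 mm thick (along y), 50 mm long (along x, in line with the lugs), z 78 to 108 mm; grip it across from above, firmly (40 N or more) so that it does not slip in the twist.
- cartridge_lugs (a point): Point on the cartridge's axis at the mid-height of its two blue lugs, 17.5 mm above its origin; axes as the cartridge. The lugs stick out along +x and -x to radius 33.5 mm, each 10 mm wide and 7 mm high (z 14 to 21 mm from the origin).
- filter_unit: Countertop water filter, fixed: white round housing of radius 50 mm on a grey foot of radius 60 mm; steel outlet and blue mark on its front (-x). Origin: centre of its underside, on the worktop; z up its axis. The cartridge must never be pressed or twisted against it with more than 30 N.
- filter_mouth (a point): Centre of the top face of the unit's grey bayonet collar, 80 mm above the unit's origin; axes as the unit. Hole radius 28 mm; two entry slots half a turn apart, 14 mm wide, to radius 37 mm, roughly along the unit's x. The collar does not turn, but is set anew each time up to 0.28 rad to either side of x: not measured, to be felt or seen. Off the slots, the lugs rest on this face.
- filter_seat_top (a point): Centre of the top of the spring seat in the unit, at rest, 60 mm above the unit's origin. It carries the cartridge's underside: about 5 N at first, 0.5 N more per mm, hard bottom 16 mm down (44 mm). The lugs are below the collar's 10 mm lip, free to turn, once the cartridge's origin is under 49 mm (about 10.5 N).
- filter_lock (a point): Where the cartridge's origin is when locked, 53 mm above the unit's origin; axes as the unit. Below the lip it turns only clockwise seen from above, 75 degrees (1.31 rad) from mid-slot (play 0.06 rad either way) to mid-notch (play 0.1 rad), to a hard stop. There the spring lifts the lugs into notches 4 mm deep under the lip.
- spice_jar: Spice jar with a dark brown lid, 44 mm across, 96 mm high; a bystander. Origin: centre of its underside.
- lime: Green lime, about 45 mm; a bystander. Origin: centre of its underside.
- tin: Food tin, 75 mm across, 58 mm high; a bystander. Origin: centre of its underside.
- mug: White mug with grey dots, 82 x 114 x 91 mm with its handle; a bystander. Origin: centre of its underside.
Not all that is in view belongs to the job. Of the things that look like the cartridge, the larger one is meant.

How it is judged:
By the outcome, as a careful person would: the job done as asked, in the order asked, and still so for the second after the job is handed in, with the robot touching nothing.
It also fails if it takes over 66 s, if anything falls off the work surface, if the arm or the gripper's body presses on something with over 40 N, if the wrist force passes 120 N, or if a joint passes its speed limit or range.

## Working session

There is one attempt and no reset: what is moved stays moved. The work goes in short steps, Python scripts to look and compute and a tool call to move; the robot and the scene stay as the last step left them, time stands still between calls to the robot, and variables do not carry over. Pictures are saved under pics/ and viewed, at most 10 in all, crops included, and the job is handed in when it is done.

Besides the shell and the picture viewer there is one more tool, called after "Request:" in YAML: its name, and indented under it one key for each argument. servo_tool: Moves the arm, as the interface text tells. Its arguments: {"type":"object","properties":{"moves":{"type":"array"},"gripper":{"type":"number"}},"required":["moves"]}

```bash
mkdir -p pics; cat > h.py <<'E'
import numpy as np, cv2, pickle
from scipy.spatial.transform import Rotation as R
from plant import bot
def shot(n,f):
    c=bot.camera(n); cv2.imwrite(f'pics/{f}.png',c['image']); pickle.dump(c,open(f'{f}.pkl','wb')); return c
def cloud(c):
    K=c['K'];z=c['range_z'];v,u=np.mgrid[:480,:640]
    P=np.stack([(u-K[0,2])/K[0,0]*z,(v-K[1,2])/K[1,1]*z,z],-1)
    return P@R.from_euler('xyz',c['attitude'],degrees=True).as_matrix().T+c['xyz']
E
python3 - <<'E'
from h import *
a=shot('top','top0');b=shot('scene','scene0')
print(a['xyz'],a['attitude'],a['K'].tolist());print(b['xyz'],b['attitude']);print(bot.observe())
E
```

```text
[0.44792857 0.08123827 1.19411035] [-174.0295865    -0.53480366  -90.66793589] [[558.1424859371309, 0.0, 324.18394389525315], [0.0, 558.1424859371309, 236.19734579013672], [0.0, 0.0, 1.0]]
[-0.02862362  0.44542439  0.60388501] [-1.27719488e+02  1.15714522e-01 -1.19803735e+02]
{'t': 0.1, 'joint_pos': array([-74.19296127,  22.01004031,   0.93793566,  78.55685084,
        -0.3611671 ,  79.5389031 ,  -2.66441797]), 'joint_vel': array([-0.06344409,  0.00762219, -0.10304337, -0.28156873, -0.03659575,
       -0.12497338, -0.05576799]), 'joint_torque': array([ 3.37447127e-03, -6.29136658e+01,  8.47598948e-01, -3.72760677e+01,
        1.67188741e-02,  1.05115326e-02, -3.35871175e-05]), 'tcp_pos': array([0.20749498, 0.58897588, 0.19077083]), 'ee_rot': array([-1.79897020e+02,  1.23874976e-03,  1.60592744e+02]), 'contact_force': array([ 0.27552447, -0.5319622 ,  0.4315897 ]), 'wrist_torque': array([-0.00280216, -0.04825949,  0.00807613]), 'finger_force': 0.0, 'grip_width': 0.9974273688303944}
```

View pics/top0.png

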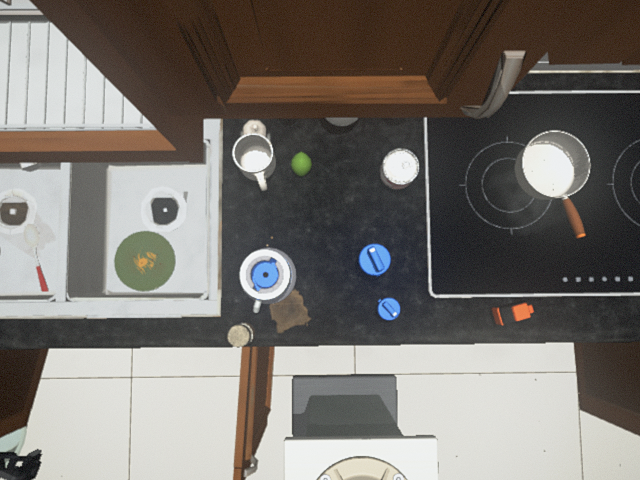

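View pics/scene0.png

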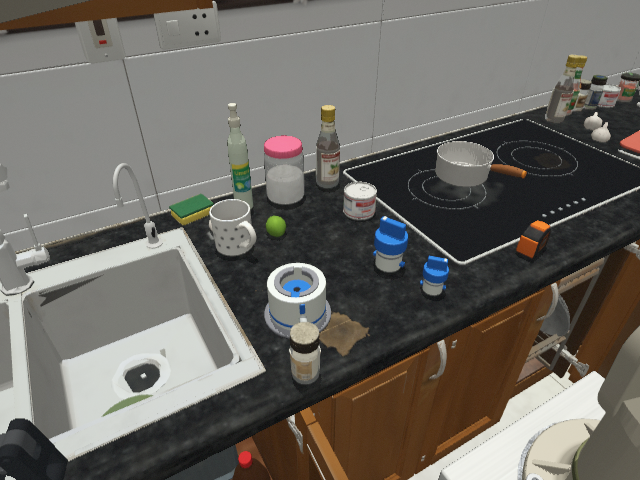

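The top view shows two cartridge-like things: the large blue cap at (375,260) and a small one at (388,308). The large one fits "the larger one is meant". The unit is at (266,274) and the spice jar at (240,335). I'll crop to confirm and measure.

```bash
python3 - <<'E'
from h import *
c=pickle.load(open('top0.pkl','rb'));P=cloud(c);im=c['image']
A=cv2.resize(im[235:330,345:415],None,fx=5.5,fy=5.5,interpolation=cv2.INTER_CUBIC)
B=cv2.resize(im[235:330,230:304],None,fx=5.5,fy=5.5,interpolation=cv2.INTER_CUBIC)
cv2.imwrite('pics/crop.png',np.hstack([A,B])); print(A.shape)
def reg(name,u0,u1,v0,v1,z0,z1):
    Q=P[v0:v1,u0:u1];m=(Q[...,2]>z0)&(Q[...,2]<z1)
    q=Q[m][:,:2].astype(np.float32); vu=np.argwhere(m).mean(0)
    r=cv2.minAreaRect(q);ce,rad=cv2.minEnclosingCircle(q)
    print(name,len(q),'mean',q.mean(0),'zmed',np.median(Q[m][:,2]),'px',vu[1]+u0,vu[0]+v0,'rect',r,'circ',ce,rad)
reg('bar',345,415,235,285,.098,.125)
reg('cap',345,415,235,285,.068,.09)
reg('smallall',370,415,290,330,.02,.2)
reg('unit',230,304,235,315,.068,.095)
reg('unitfoot',230,304,235,315,.008,.06)
reg('jar',220,260,315,350,.08,.12)
Q=P[235:315,230:304,2];print(np.percentile(Q,[5,25,50,75,90,99]))
print(P[270,330],P[200,330])
for (u,v) in [(375,262),(370,250),(266,276),(266,262),(249,274),(285,274),(388,308)]: print(u,v,P[v,u])
E
```

```text
(522, 385, 3)
bar 193 mean [ 0.51653814 -0.03048864] zmed 0.10885389178260674 px 375.89637305699483 258.51295336787564 rect ((0.5168315768241882, -0.03115897625684738), (0.04904365912079811, 0.014461004175245762), 24.695276260375977) circ (0.5168696641921997, -0.03124196082353592) 0.025135688483715057
cap 595 mean [ 0.51585895 -0.02978993] zmed 0.07958595954679448 px 374.0689075630252 259.8 rect ((0.5165424346923828, -0.030811287462711334), (0.06235203519463539, 0.06242068111896515), 0.7048683166503906) circ (0.5168373584747314, -0.031003259122371674) 0.03203551843762398
smallall 396 mean [ 0.41788864 -0.05855991] zmed 0.05785382045792575 px 388.48737373737373 308.75 rect ((0.4173565208911896, -0.059232987463474274), (0.04284488409757614, 0.04407205060124397), 89.06526947021484) circ (0.4177572429180145, -0.059928640723228455) 0.022624578326940536
unit 1309 mean [0.48863277 0.18879387] zmed 0.07998362235457512 px 264.69977081741786 274.6837280366692 rect ((0.48942217230796814, 0.18936687707901), (0.09801561385393143, 0.09800776839256287), 89.44683837890625) circ (0.4887659549713135, 
[... 352 characters left out ...]
 zmed 0.09676327146928276 px 239.09156626506024 335.7566265060241 rect ((0.3694896697998047, 0.2375432550907135), (0.04126840829849243, 0.04311786964535713), 43.437255859375) circ (0.37006717920303345, 0.23809674382209778) 0.021987508982419968
[-0.00168903  0.001219    0.00425213  0.06254719  0.08035639  0.08480129]
[0.49974396 0.05711844 0.00337163] [ 0.65169789  0.05507819 -0.00190654]
375 262 [ 0.50971188 -0.02854509  0.10920465]
370 250 [ 0.53330379 -0.01935045  0.10841685]
266 276 [0.48658362 0.18806638 0.06030712]
266 262 [0.51686121 0.19107371 0.02813381]
249 274 [0.49016227 0.2196617  0.08281187]
285 274 [0.48952421 0.14850945 0.07824445]
388 308 [ 0.41980662 -0.05558422  0.07822102]
```

View pics/crop.png

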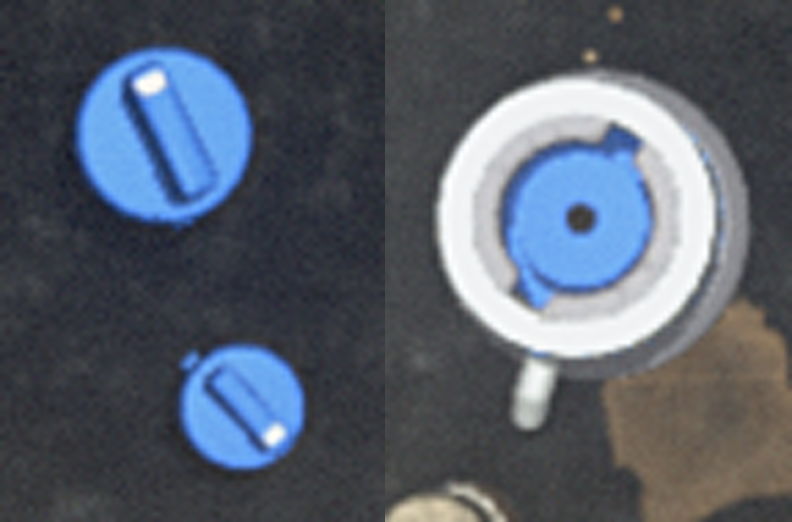

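The crop confirms it: the larger cartridge (bar from crop (150,80) to (195,190), cap radius 32 mm) is the one meant. The collar's slots are visible at crop (620,140) and (530,285).

```bash
cat >> h.py <<'E'
def rectify(c,ctr,z,half,n):
    "top-down patch at plane z; row=-x, col=-y (as image)"
    Rm=R.from_euler('xyz',c['attitude'],degrees=True).as_matrix();g=np.linspace(-half,half,n)
    X,Y=np.meshgrid(ctr[0]-g,ctr[1]-g,indexing='ij')
    q=(np.stack([X,Y,np.full_like(X,z)],-1)-c['xyz'])@Rm
    u=q[...,0]/q[...,2]*c['K'][0,0]+c['K'][0,2];v=q[...,1]/q[...,2]*c['K'][1,1]+c['K'][1,2]
    return cv2.remap(c['image'],u.astype(np.float32),v.astype(np.float32),cv2.INTER_CUBIC)
def plan(x,y,z,yaw,n=10):
    "numbers for n equal rows to a pose (tool down) in tool axes/units, from the measured pose"
    s=bot.observe();Rc=R.from_euler('xyz',s['ee_rot'],degrees=True);Rt=R.from_euler('xyz',[180,0,yaw],degrees=True)
    d=(Rc.inv()*Rt).as_rotvec(degrees=True);p=np.array([x,y,z])-s['tcp_pos'];
    for k in range(n):
        Rk=Rc*R.from_rotvec(d*k/n,degrees=True)
        print(np.round(Rk.inv().apply(p/n)/.05,3).tolist()+np.round(d/n/5,3).tolist())
def st():
    s=bot.observe();print('t',s['t'],'p',np.round(s['tcp_pos'],4),'rot',np.round(s['ee_rot'],2),'F',np.round(s['contact_force'],1),'T',np.round(s['wrist_torque'],2),'w',round(s['grip_width']*85.4,1),'ff',round(s['finger_force'],1),'j',np.round(s['joint_pos'],1))
E
python3 - <<'E'
from h import *
c=pickle.load(open('top0.pkl','rb'))
ctr=np.array([.4888,.1892])
cv2.imwrite('pics/rect.png',rectify(c,ctr,.08,.055,550))
im=rectify(c,ctr,.08,.055,551).astype(float)
# saturation/darkness profile at r 31..35 mm
th=np.radians(np.arange(0,360,3));out=[]
rs=np.arange(.031,.0351,.001)
for t in th:
    out.append(np.mean([im[int(round((.055-r*np.cos(t))*5000)),int(round((.055-r*np.sin(t))*5000))] for r in rs],0))
out=np.array(out)
for lo,hi in((120,180),(300,360)):
    print([(a,out[a//3].astype(int).tolist()) for a in range(lo,hi,3)])
plan(.43,.2,.25,180)
E
```

```text
[(120, [203, 198, 198]), (123, [204, 200, 200]), (126, [206, 202, 202]), (129, [202, 201, 203]), (132, [184, 183, 185]), (135, [148, 135, 133]), (138, [123, 95, 84]), (141, [136, 100, 83]), (144, [146, 109, 89]), (147, [166, 116, 93]), (150, [197, 137, 102]), (153, [223, 156, 108]), (156, [221, 157, 118]), (159, [204, 168, 151]), (162, [198, 192, 190]), (165, [196, 197, 198]), (168, [202, 201, 201]), (171, [204, 202, 202]), (174, [205, 201, 201]), (177, [206, 202, 202])]
[(300, [207, 202, 203]), (303, [205, 204, 205]), (306, [206, 205, 204]), (309, [206, 205, 205]), (312, [207, 207, 208]), (315, [196, 196, 198]), (318, [171, 147, 139]), (321, [167, 110, 85]), (324, [165, 96, 63]), (327, [158, 94, 64]), (330, [154, 91, 62]), (333, [156, 94, 64]), (336, [153, 93, 62]), (339, [138, 90, 67]), (342, [140, 123, 118]), (345, [174, 172, 175]), (348, [193, 192, 192]), (351, [199, 196, 197]), (354, [203, 199, 200]), (357, [205, 200, 200])]
[-0.678, -0.586, -0.117, -0.002, -0.0, -0.388]
[-0.658, -0.609, -0.117, -0.002, -0.0, -0.388]
[-0.637, -0.631, -0.118, -0.002, -0.0, -0.388]
[-0.615, -0.652, -0.118, -0.002, -0.0, -0.388]
[-0.593, -0.672, -0.118, -0.002, -0.0, -0.388]
[-0.57, -0.692, -0.118, -0.002, -0.0, -0.388]
[-0.546, -0.711, -0.118, -0.002, -0.0, -0.388]
[-0.522, -0.729, -0.118, -0.002, -0.0, -0.388]
[-0.497, -0.746, -0.118, -0.002, -0.0, -0.388]
[-0.471, -0.762, -0.118, -0.002, -0.0, -0.388]
```

View pics/rect.png

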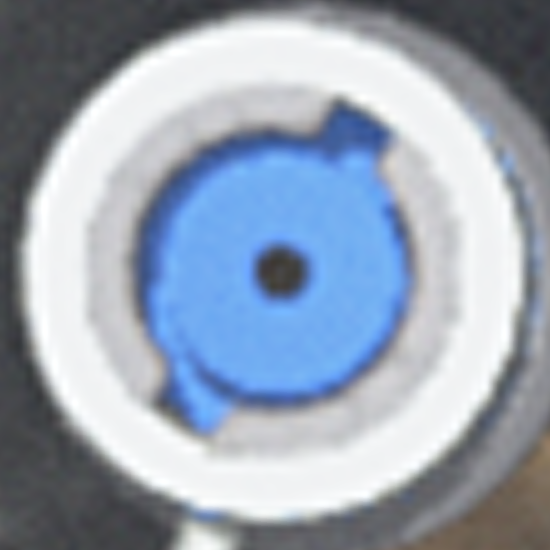

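Slot edges at radius 33 mm put the slot axis at about -31.5° in world (tool yaw 148.5°), and the collar centre is at about (0.490, 0.189). I'm moving over, past the unit.

Request:
servo_tool:
  moves: [-0.68,-0.59,-0.12,0,0,-0.4,-0.66,-0.61,-0.12,0,0,-0.4,-0.64,-0.63,-0.12,0,0,-0.4,-0.62,-0.65,-0.12,0,0,-0.4,-0.59,-0.67,-0.12,0,0,-0.4,-0.57,-0.69,-0.12,0,0,-0.4,-0.55,-0.71,-0.12,0,0,-0.4,-0.52,-0.73,-0.12,0,0,-0.4,-0.5,-0.75,-0.12,0,0,-0.4,-0.47,-0.76,-0.12,0,0,-0.4]
  gripper: 85

```text
t: 1.35
tcp_pos: [0.4329, 0.1998, 0.2516]
ee_rot: [-180.0, -0.0, -179.3]
contact_force: [0.8, -0.3, -0.0]
grip_width: 0.997
finger_force: 0.0
```

```bash
python3 - <<'E'
from h import *
st()
s=bot.observe();c=shot('wrist','wr1');pickle.dump((s,c),open('wr1s.pkl','wb'))
print(c['K'].tolist(),c['T_tool_cam'].tolist())
T=c['T_tool_cam'];K=c['K'];Rt=R.from_euler('xyz',s['ee_rot'],degrees=True).as_matrix()
def rect(ctr,z,half,n):
    g=np.linspace(-half,half,n);X,Y=np.meshgrid(ctr[0]-g,ctr[1]-g,indexing='ij')
    q=(np.stack([X,Y,np.full_like(X,z)],-1)-s['tcp_pos'])@Rt
    q=(q-T[:3,3])@T[:3,:3];rh=np.hypot(q[...,0],q[...,1]);th=np.arctan2(rh,q[...,2]);k=th/rh*K[0,0]
    return cv2.remap(c['image'],(q[...,0]*k+K[0,2]).astype(np.float32),(q[...,1]*k+K[1,2]).astype(np.float32),cv2.INTER_CUBIC)
cv2.imwrite('pics/rectw.png',rect([.49,.189],.08,.055,551))
plan(.517,-.031,.22,203.5)
E
```

```text
t 1.35 p [0.4329 0.1998 0.2516] rot [-1.7999e+02 -3.0000e-02 -1.7935e+02] F [ 0.8 -0.3 -0. ] T [ 0.01  0.01 -0.03] w 85.2 ff 0.0 j [-45.2   1.7  17.2  95.4  -0.5  83.   62.6]
[[371.64829954431775, 0.0, 318.2274523504379], [0.0, 371.64829954431775, 237.43982927331768], [0.0, 0.0, 1.0]] [[6.781166741167217e-05, -0.946926242977842, -0.32145090723381764, 0.08263400779751812], [0.9999989161365109, 0.0005369888862773956, -0.0013709007029487118, 0.000941123547328282], [0.0014707574168072435, -0.3214504658618536, 0.946925253053173, -0.18158041638943323], [0.0, 0.0, 0.0, 1.0]]
[-0.159, -0.45, 0.066, -0.002, 0.002, -0.464]
[-0.14, -0.456, 0.066, -0.002, 0.002, -0.464]
[-0.122, -0.461, 0.066, -0.002, 0.002, -0.464]
[-0.103, -0.466, 0.066, -0.002, 0.002, -0.464]
[-0.084, -0.469, 0.066, -0.002, 0.002, -0.464]
[-0.065, -0.472, 0.066, -0.002, 0.002, -0.464]
[-0.046, -0.475, 0.066, -0.002, 0.002, -0.464]
[-0.027, -0.476, 0.066, -0.002, 0.002, -0.464]
[-0.007, -0.477, 0.066, -0.002, 0.002, -0.464]
[0.012, -0.477, 0.065, -0.002, 0.002, -0.464]
```

View pics/rectw.png

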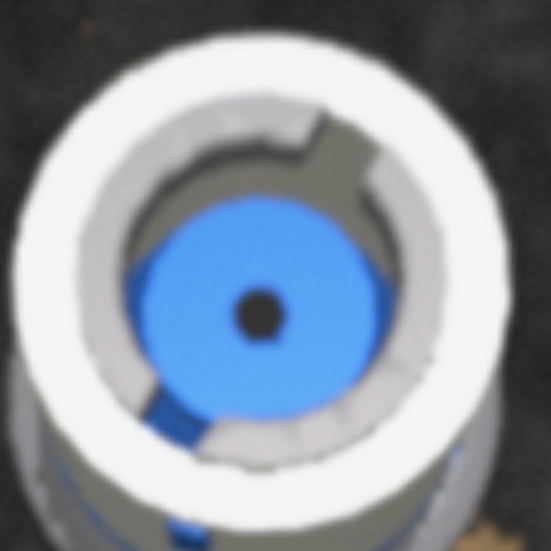

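The wrist view agrees on the slot axis: outer slot centres at (356,130) and (170,435) about a centre at (263,281) give -31.4°. It puts the centre about 2.5 mm further in y, so I'll use (0.4895, 0.190).

Request:
servo_tool:
  moves: [-0.16,-0.45,0.07,0,0,-0.46,-0.14,-0.46,0.07,0,0,-0.46,-0.12,-0.46,0.07,0,0,-0.46,-0.1,-0.47,0.07,0,0,-0.46,-0.08,-0.47,0.07,0,0,-0.46,-0.06,-0.47,0.07,0,0,-0.46,-0.05,-0.48,0.07,0,0,-0.46,-0.03,-0.48,0.07,0,0,-0.46,-0.01,-0.48,0.07,0,0,-0.46,0,0,0,0,0,-0.46]
  gripper: 60

```text
t: 2.65
tcp_pos: [0.5057, -0.0035, 0.2196]
ee_rot: [-180.0, -0.1, -156.5]
contact_force: [0.8, 0.1, 0.3]
grip_width: 0.706
finger_force: 0.0
```

```bash
python3 - <<'E'
from h import *
st()
s=bot.observe();c=bot.camera('wrist');cv2.imwrite('pics/wr2.png',c['image'])
T=c['T_tool_cam'];K=c['K'];Rt=R.from_euler('xyz',s['ee_rot'],degrees=True).as_matrix()
z=c['range_z'];v,u=np.mgrid[:480,:640];dx=(u-K[0,2])/K[0,0];dy=(v-K[1,2])/K[1,1];th=np.hypot(dx,dy)+1e-9
k=np.tan(th)/th
P=np.stack([dx*k*z,dy*k*z,z],-1)@T[:3,:3].T+T[:3,3];P=P@Rt.T+s['tcp_pos']
m=(P[...,2]>.1)&(P[...,2]<.118)&(np.hypot(P[...,0]-.517,P[...,1]+.031)<.045)&(z>0)
q=P[m][:,:2].astype(np.float32);print(len(q),np.median(P[m][:,2]),cv2.minAreaRect(q))
plan(.517,-.031,.2,203.5,4)
E
```

```text
t 2.65 p [ 0.5057 -0.0035  0.2196] rot [-1.7997e+02 -8.0000e-02 -1.5655e+02] F [0.8 0.1 0.3] T [ 0.01 -0.01  0.02] w 60.3 ff 0.0 j [-29.8   6.4  29.2  95.3  -3.1  79.2 113.3]
1023 0.10695643235933514 ((0.5172240138053894, -0.028453510254621506), (0.049489300698041916, 0.014615418389439583), 24.51922607421875)
[0.005, -0.154, 0.098, 0.0, -0.004, 0.007]
[0.005, -0.154, 0.098, 0.0, -0.004, 0.007]
[0.005, -0.154, 0.098, 0.0, -0.004, 0.007]
[0.005, -0.154, 0.098, 0.0, -0.004, 0.007]
```

```bash
python3 - <<'E'
from h import *
plan(.517,-.0297,.082,204.5,1)
E
```

```text
[0.007, -0.594, 2.753, 0.0, -0.014, -0.171]
```

Request:
servo_tool:
  moves: [0,-0.3,0.2,0,0,-0.17,0.007,-0.29,0.3,0,0,0,0,0,0.6,0,0,0,0,0,0.6,0,0,0,0,0,0.5,0,0,0,0,0,0.35,0,0,0,0,0,0.15,0,0,0,0,0,0,0,0,0]

```text
t: 3.7
tcp_pos: [0.5175, -0.0283, 0.0852]
ee_rot: [180.0, -0.0, -155.6]
contact_force: [-0.1, -0.0, 0.5]
grip_width: 0.701
finger_force: 0.0
```

```bash
python3 -c "
from h import *
st();plan(.517,-.0297,.082,204.5,1)"
```

```text
t 3.7 p [ 0.5175 -0.0283  0.0852] rot [ 1.8000e+02 -2.0000e-02 -1.5556e+02] F [-0.1 -0.   0.5] T [-0.07  0.03 -0.01] w 59.9 ff 0.0 j [-25.9  14.5  29.7 104.7  -8.   62.9 121.2]
[0.021, -0.021, 0.064, 0.0, -0.004, -0.012]
```

Request:
servo_tool:
  moves: [0.02,-0.02,0.04,0,0,0,0,0,0,0,0,0,0,0,0,0,0,0,0,0,0,0,0,0,0,0,0,0,0,0,0,0,0,0,0,0]
  gripper: 0

```text
t: 4.45
tcp_pos: [0.517, -0.0297, 0.0832]
ee_rot: [-180.0, -0.0, -155.6]
contact_force: [-0.3, 0.4, -0.6]
grip_width: 0.0
finger_force: 0.0
```

```bash
python3 -c "
from h import *
st()"
```

```text
t 4.45 p [ 0.517  -0.0297  0.0832] rot [-180.     -0.   -155.56] F [-0.3  0.4 -0.6] T [ 0.   -0.    0.02] w 0.0 ff 0.0 j [-25.8  14.6  29.8 104.9  -8.1  62.6 121.4]
```

The fingers closed on nothing, so I need to look.

```bash
python3 -c "
from h import *
c=shot('scene','s2');w=shot('wrist','w2')['image'];t=shot('top','t2')['image']
a=cv2.resize(c['image'][180:320,340:480],(400,400));b=cv2.resize(w,(400,300));d=cv2.resize(t[225:330,335:440],(300,300))
o=np.zeros((600,800,3),np.uint8);o[:400,:400]=a;o[:300,400:]=b;o[300:,400:700]=d;cv2.imwrite('pics/miss.png',o)"
```

```text
(no output)
```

View pics/miss.png

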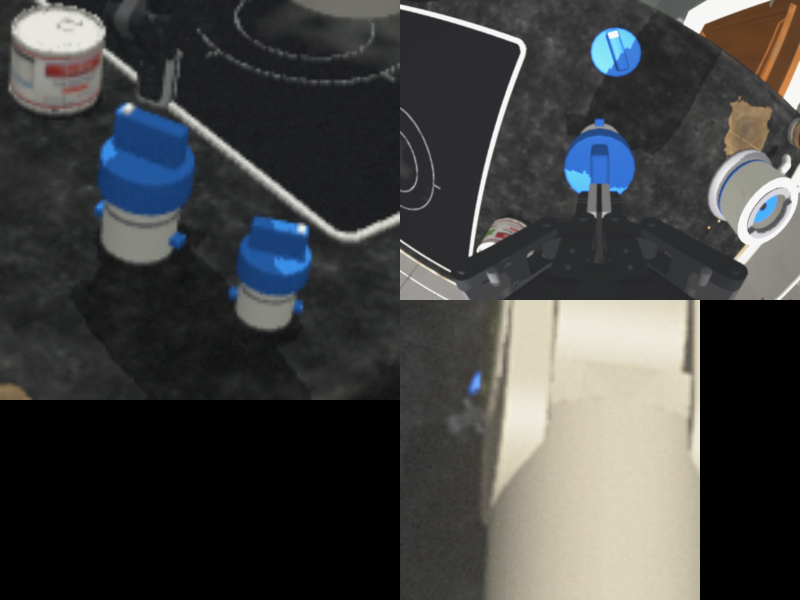

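The wrist view shows the shut fingers at the far end of the bar, not across it. I'll measure where the cartridge and fingertips are now.

```bash
cat >> h.py <<'E'
def wcloud(c,s):
    T=c['T_tool_cam'];K=c['K'];Rt=R.from_euler('xyz',s['ee_rot'],degrees=True).as_matrix()
    z=c['range_z'];v,u=np.mgrid[:480,:640];dx=(u-K[0,2])/K[0,0];dy=(v-K[1,2])/K[1,1];th=np.hypot(dx,dy)+1e-9
    k=np.tan(th)/th
    P=np.stack([dx*k*z,dy*k*z,z],-1)@T[:3,:3].T+T[:3,3];return P@Rt.T+s['tcp_pos']
def blue(im): 
    h=cv2.cvtColor(im,cv2.COLOR_BGR2HSV);return (abs(h[...,0].astype(int)-108)<12)&(h[...,1]>120)
E
python3 - <<'E'
from h import *
for f,f0 in (('s2','scene0'),):
  for n in (f0,f):
    c=pickle.load(open(n+'.pkl','rb'));P=cloud(c);b=blue(c['image'])&(P[...,2]>.068)&(P[...,2]<.14)
    b[:, :340]=False; m=b&(P[...,0]>.46)&(P[...,0]<.6)
    q=P[m];print(n,len(q),q.min(0),q.max(0),cv2.minEnclosingCircle(q[:,:2].astype(np.float32)))
P=cloud(pickle.load(open('s2.pkl','rb')))
# gripper points
D=P[180:225,370:410]; g=D[(D[...,2]>.06)&(D[...,1]<.05)&(D[...,1]>-.12)&(D[...,0]>.5)&(D[...,0]<.64)];print('grip',len(g),g.min(0),np.median(g,0),g.max(0))
for v in range(150,225,6): print(v,[np.round(P[v,u],3).tolist() for u in range(390,404,4)])
s=bot.observe();c=pickle.load(open('w2.pkl','rb'));W=wcloud(c,s);b=blue(c['image'])
m=b&(W[...,2]>.07)&(W[...,2]<.13);print('wrist blue',m.sum())
for nm,lo,hi in(('bar',.1,.12),('cap',.07,.09)):
    q=W[b&(W[...,2]>lo)&(W[...,2]<hi)&(W[...,0]>.44)][:,:2].astype(np.float32)
    if len(q)>5: print(nm,len(q),cv2.minAreaRect(q),cv2.minEnclosingCircle(q))
for v in (215,240,270,300,330,360): print(v,W[v,318],c['image'][v,318])
E
```

```text
scene0 794 [ 0.48487347 -0.05853852  0.06801963] [0.54650465 0.00361373 0.11033244] ((0.5155991911888123, -0.027194693684577942), 0.032155148684978485)
s2 791 [ 0.48497637 -0.05837216  0.06808277] [0.54708633 0.00393892 0.11080468] ((0.5162323117256165, -0.027670076116919518), 0.03210735321044922)
grip 601 [ 0.50003379 -0.05691467  0.09525848] [ 0.50839491 -0.02121516  0.1527743 ] [0.54035597 0.03105539 0.21776635]
150 [[0.506, 0.005, 0.267], [0.498, 0.003, 0.27], [0.495, -0.003, 0.27], [0.488, -0.005, 0.272]]
156 [[0.504, 0.005, 0.257], [0.498, 0.002, 0.259], [0.492, -0.002, 0.261], [0.487, -0.006, 0.262]]
162 [[0.501, 0.006, 0.248], [0.497, 0.001, 0.249], [0.496, -0.006, 0.247], [0.502, -0.02, 0.24]]
168 [[0.502, 0.004, 0.236], [0.496, 0.001, 0.238], [0.495, -0.007, 0.236], [0.5, -0.02, 0.231]]
174 [[0.496, 0.008, 0.229], [0.493, 0.002, 0.229], [0.497, -0.01, 0.223], [0.496, -0.018, 0.222]]
180 [[0.496, 0.006, 0.217], [0.497, -0.003, 0.214], [0.498, -0.012, 0.211], [0.497, -0.02, 0.209]]
186 [[0.484, 0.015, 0.214], [0.509, -0.015, 0.193], [0.506, -0.021, 0.192], [0.496, -0.021, 0.1
[... 612 characters left out ...]
e 9345
bar 1479 ((0.505633533000946, -0.03388632833957672), (0.0245388001203537, 0.01411602646112442), 24.31084442138672) ((0.5061330199241638, -0.033827271312475204), 0.013335760682821274)
cap 6677 ((0.513923704624176, -0.02995733916759491), (0.05608493089675903, 0.06306979805231094), 22.519865036010742) ((0.5171975493431091, -0.028758710250258446), 0.03191469609737396)
215 [ 0.48882535 -0.04202684  0.07595904] [147  82  41]
240 [ 0.49548674 -0.03896386  0.094978  ] [133  73  39]
270 [ 0.50477686 -0.0347186   0.10774265] [214 115  53]
300 [ 0.50721455 -0.03356608  0.13186461] [42 37 38]
330 [ 0.50746926 -0.03340991  0.15377505] [44 41 41]
360 [ 0.51620224 -0.02943351  0.15879909] [62 60 61]
```

```bash
python3 - <<'E'
from h import *
s=bot.observe();st();c=pickle.load(open('w2.pkl','rb'));W=wcloud(c,s)
Rt=R.from_euler('xyz',s['ee_rot'],degrees=True).as_matrix();L=(W-s['tcp_pos'])@Rt
for v in range(280,320,3): print(v,[(np.round(L[v,u]*1000).astype(int).tolist(),int(c['image'][v,u].max())) for u in range(306,334,5)])
c=pickle.load(open('s2.pkl','rb'));P=cloud(c);L=(P-s['tcp_pos'])@Rt
for v in range(208,226,2): print(v,[(np.round(L[v,u]*1000).astype(int).tolist(),c['image'][v,u].tolist()) for u in range(388,404,3)])
E
```

```text
t 4.6 p [ 0.517  -0.0297  0.0832] rot [ 1.8000e+02 -1.0000e-02 -1.5556e+02] F [ 0.3 -0.6 -0.2] T [0.   0.02 0.03] w 0.0 ff 0.0 j [-25.8  14.6  29.8 104.9  -8.1  62.6 121.4]
280 [([7, -5, -22], 176), ([8, -3, -24], 211), ([7, 0, -23], 214), ([8, 2, -24], 214), ([8, 4, -23], 214), ([8, 7, -24], 194)]
283 [([5, -5, -22], 183), ([6, -3, -24], 212), ([6, 0, -24], 213), ([7, 2, -25], 214), ([6, 4, -24], 215), ([6, 7, -24], 193)]
286 [([4, -5, -22], 195), ([5, -3, -25], 212), ([5, 0, -25], 213), ([5, 2, -24], 214), ([5, 4, -25], 215), ([4, 7, -23], 193)]
289 [([3, -5, -23], 196), ([3, -3, -23], 211), ([3, 0, -24], 213), ([3, 2, -24], 214), ([3, 4, -25], 213), ([3, 7, -24], 192)]
292 [([1, -5, -22], 188), ([2, -3, -25], 203), ([2, 0, -25], 202), ([2, 2, -24], 202), ([2, 4, -24], 206), ([1, 7, -23], 184)]
295 [([11, -4, -44], 126), ([10, -2, -44], 127), ([10, 0, -44], 71), ([11, 2, -45], 77), ([10, 4, -44], 126), ([10, 6, -43], 125)]
298 [([10, -4, -47], 123), ([10, -2, -46], 122), ([11, 0, -47], 52), ([11, 2, -47], 58), ([10, 4, -46], 122), ([10, 6, -46], 123)]
301 [([10, -4, -49], 124), ([1
[... 1950 characters left out ...]
, 47, 45]), ([-64, -159, 82], [48, 49, 46]), ([-54, -154, 76], [133, 138, 137]), ([-49, -157, 76], [198, 206, 203])]
220 [([-9, 3, -26], [160, 88, 35]), ([-5, 0, -26], [159, 90, 36]), ([-1, -5, -24], [150, 84, 38]), ([-60, -150, 81], [44, 43, 43]), ([-56, -159, 85], [47, 47, 49]), ([-46, -152, 77], [142, 149, 150])]
222 [([-7, 7, -24], [143, 78, 32]), ([-2, 6, -26], [157, 88, 37]), ([3, 2, -25], [159, 88, 36]), ([7, -2, -25], [154, 84, 34]), ([12, -3, -26], [120, 70, 36]), ([-45, -151, 82], [56, 55, 53])]
224 [([-6, 8, -20], [117, 62, 25]), ([-1, 6, -21], [123, 68, 30]), ([4, 5, -23], [149, 82, 32]), ([10, 4, -25], [158, 88, 35]), ([14, 0, -24], [159, 88, 35]), ([20, 0, -27], [153, 85, 35])]
```

Both cameras agree: the real tips (shut) are 43 mm behind the reported TCP along tool z, and laterally they are on target. So the tip height is the reported z plus 43 mm. I'll reopen, go 43 mm lower and grasp.

Request:
servo_tool:
  moves: [0,0,0,0,0,0,0,0,0,0,0,0,0,0,0,0,0,0,0,0,0,0,0,0,0,0,0,0,0,0,0,0,0.25,0,0,0,0,0,0.25,0,0,0,0,0,0.2,0,0,0,0,0,0.1,0,0,0,0,0,0,0,0,0]
  gripper: 60

```text
t: 5.85
tcp_pos: [0.5167, -0.0298, 0.0427]
ee_rot: [180.0, -0.1, -155.6]
contact_force: [0.6, -0.9, -0.3]
grip_width: 0.708
finger_force: 0.0
```

```bash
python3 -c "
from h import *
st()"
```

```text
t 5.85 p [ 0.5167 -0.0298  0.0427] rot [ 1.7999e+02 -5.0000e-02 -1.5556e+02] F [ 0.6 -0.9 -0.3] T [-0.02 -0.04  0.03] w 60.4 ff 0.0 j [-24.9  17.6  29.1 107.3 -10.   57.7 122.9]
```

Request:
servo_tool:
  moves: [0,0,0.03,0,0,0,0,0,0,0,0,0,0,0,0,0,0,0,0,0,0,0,0,0,0,0,0,0,0,0,0,0,0,0,0,0]
  gripper: 0

```text
t: 6.6
tcp_pos: [0.5173, -0.0296, 0.042]
ee_rot: [-180.0, 0.0, -155.6]
contact_force: [0.2, -0.3, 5.0]
grip_width: 0.151
finger_force: 59.2
```

```bash
python3 -c "
from h import *
st();plan(.517,-.03,.19,204.5,4)"
```

```text
t 6.6 p [ 0.5173 -0.0296  0.042 ] rot [-1.8000e+02  3.0000e-02 -1.5555e+02] F [ 0.2 -0.3  5. ] T [ 0.11  0.18 -0.02] w 12.9 ff 59.2 j [-24.9  17.6  29.1 107.3 -10.1  57.6 123. ]
[0.002, -0.001, -0.74, -0.0, 0.002, -0.003]
[0.002, -0.001, -0.74, -0.0, 0.002, -0.003]
[0.002, -0.001, -0.74, -0.0, 0.002, -0.003]
[0.002, -0.001, -0.74, -0.0, 0.002, -0.003]
```

Gripped at 59 N. I'm lifting and carrying it over the unit.

Request:
servo_tool:
  moves: [0,0,-0.3,0,0,0,0,0,-0.7,0,0,0,0,0,-0.8,0,0,0,0,0,-0.7,0,0,0,0,0,0,0,0,0]

```text
t: 7.22
tcp_pos: [0.5187, -0.0301, 0.1699]
ee_rot: [-179.9, 0.3, -155.6]
contact_force: [0.1, 0.3, -3.6]
grip_width: 0.152
finger_force: 58.8
```

```bash
python3 -c "
from h import *
st();plan(.4895,.190,.165,148.5,14)"
```

```text
t 7.225 p [ 0.5187 -0.0301  0.1699] rot [-179.91    0.29 -155.59] F [ 0.1  0.3 -3.6] T [ 0.   -0.02 -0.02] w 13.0 ff 58.8 j [-27.1   9.8  30.7  98.4  -5.3  72.9 119.1]
[-0.092, 0.304, 0.007, 0.001, 0.004, 0.799]
[-0.071, 0.309, 0.007, 0.001, 0.004, 0.799]
[-0.049, 0.313, 0.007, 0.001, 0.004, 0.799]
[-0.027, 0.316, 0.007, 0.001, 0.004, 0.799]
[-0.005, 0.317, 0.007, 0.001, 0.004, 0.799]
[0.017, 0.317, 0.007, 0.001, 0.004, 0.799]
[0.039, 0.315, 0.007, 0.001, 0.004, 0.799]
[0.061, 0.311, 0.007, 0.001, 0.004, 0.799]
[0.083, 0.306, 0.007, 0.001, 0.004, 0.799]
[0.104, 0.3, 0.007, 0.001, 0.004, 0.799]
[0.124, 0.292, 0.007, 0.001, 0.004, 0.799]
[0.144, 0.282, 0.007, 0.001, 0.004, 0.799]
[0.164, 0.272, 0.007, 0.001, 0.004, 0.799]
[0.182, 0.26, 0.007, 0.001, 0.004, 0.799]
```

Request:
servo_tool:
  moves: [-0.09,0.3,0,0,0,0.8,-0.07,0.31,0,0,0,0.8,-0.05,0.31,0,0,0,0.8,-0.03,0.32,0,0,0,0.8,0,0.32,0,0,0,0.8,0.02,0.32,0,0,0,0.8,0.04,0.31,0,0,0,0.8,0.06,0.31,0,0,0,0.8,0.08,0.31,0,0,0,0.8,0.1,0.3,0,0,0,0.8]

```text
t: 8.48
tcp_pos: [0.4952, 0.1276, 0.1655]
ee_rot: [-179.9, -0.1, 164.3]
contact_force: [0.3, -0.2, -2.0]
grip_width: 0.154
finger_force: 58.7
```

Request:
servo_tool:
  moves: [0.12,0.29,0,0,0,0.8,0.14,0.28,0,0,0,0.8,0.16,0.27,0,0,0,0.8,0.18,0.26,0,0,0,0.8,0,0,0,0,0,0,0,0,0,0,0,0,0,0,0,0,0,0]

```text
t: 9.35
tcp_pos: [0.4887, 0.1888, 0.1666]
ee_rot: [-180.0, -0.0, 148.4]
contact_force: [-0.1, 0.1, -2.6]
grip_width: 0.145
finger_force: 58.7
```

```bash
python3 -c "
from h import *
st();plan(.4895,.190,.125,148.5,1)
c=shot('scene','s3');t=shot('top','t3')['image'];w=shot('wrist','w3')['image']
o=np.zeros((600,800,3),np.uint8);o[:400,:400]=cv2.resize(c['image'][210:350,225:365],(400,400));o[:300,400:]=cv2.resize(w,(400,300));cv2.imwrite('pics/above.png',o)"
```

```text
t 9.35 p [0.4887 0.1888 0.1666] rot [-179.97   -0.    148.41] F [-0.1  0.1 -2.6] T [ 0.03 -0.06 -0.02] w 12.4 ff 58.7 j [-47.6  10.6  26.4  97.6  -4.9  73.   38.2]
[-0.002, 0.029, 0.831, -0.005, -0.0, -0.018]
```

View pics/above.png

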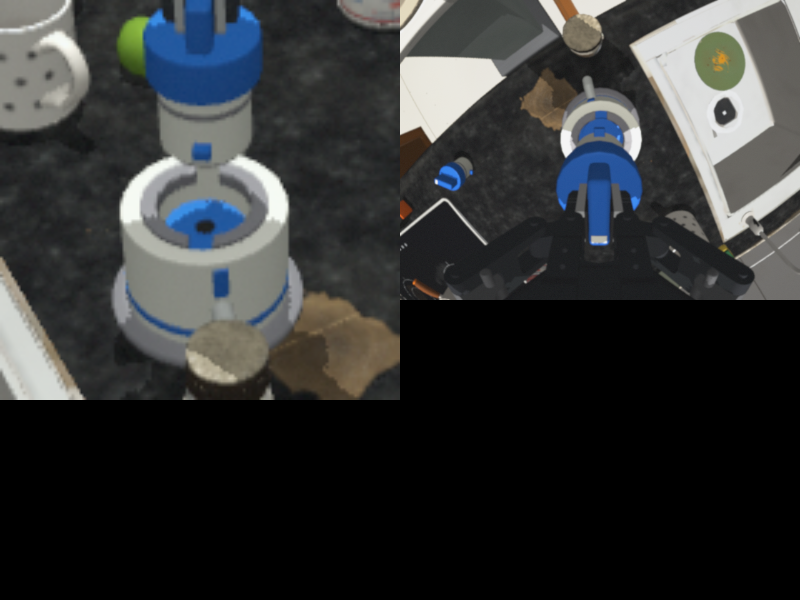

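The cartridge hangs centred above the mouth with its near lug in line with the near slot. I'm lowering it to just above lug contact (TCP z 0.112), gently.

Request:
servo_tool:
  moves: [0,0.03,0.25,0,0,0,0,0,0.3,0,0,0,0,0,0.2,0,0,0,0,0,0.14,0,0,0,0,0,0.1,0,0,0,0,0,0.08,0,0,0,0,0,0,0,0,0]

```text
t: 10.38
tcp_pos: [0.4893, 0.1911, 0.1131]
ee_rot: [-180.0, -0.0, 148.4]
contact_force: [-0.5, 0.3, -2.7]
grip_width: 0.149
finger_force: 58.6
```

```bash
python3 -c "
from h import *
st();plan(.4895,.190,.112,148.5,1)"
```

```text
t 10.375 p [0.4893 0.1911 0.1131] rot [-1.7999e+02 -1.0000e-02  1.4844e+02] F [-0.5  0.3 -2.7] T [-0.02 -0.04 -0.02] w 12.7 ff 58.6 j [-47.1  13.4  26.  101.6  -6.3  66.5  39.2]
[-0.016, -0.017, 0.021, -0.003, -0.002, -0.012]
```

Request:
servo_tool:
  moves: [-0.01,-0.01,0.03,0,0,0,0,0,0.03,0,0,0,0,0,0.03,0,0,0,0,0,0.03,0,0,0,0,0,0,0,0,0]

```text
t: 11.0
tcp_pos: [0.4894, 0.1905, 0.107]
ee_rot: [-180.0, -0.0, 148.4]
contact_force: [-0.8, 0.2, -1.9]
grip_width: 0.152
finger_force: 58.6
```

```bash
python3 -c "
from h import *
st()"
```

```text
t 11.0 p [0.4894 0.1905 0.107 ] rot [-1.7998e+02 -1.0000e-02  1.4844e+02] F [-0.8  0.2 -1.9] T [-0.02 -0.01 -0.03] w 12.9 ff 58.6 j [-47.   13.7  25.9 102.1  -6.5  65.7  39.5]
```

No contact at 0.107. I'll continue lightly past the lug rest height (0.108) to the seat (0.102).

Request:
servo_tool:
  moves: [0,0,0.03,0,0,0,0,0,0.03,0,0,0,0,0,0.03,0,0,0,0,0,0.03,0,0,0,0,0,0,0,0,0]

```text
t: 11.62
tcp_pos: [0.4896, 0.1905, 0.1015]
ee_rot: [180.0, 0.0, 148.4]
contact_force: [-0.8, -0.7, 2.5]
grip_width: 0.148
finger_force: 59.4
```

```bash
python3 -c "
from h import *
st()"
```

```text
t 11.625 p [0.4896 0.1905 0.1015] rot [179.98   0.   148.44] F [-0.8 -0.7  2.5] T [-0.18  0.47  0.02] w 12.7 ff 59.4 j [-46.9  14.   25.9 102.4  -6.7  65.   39.6]
```

At 0.1015 the force is 5 N, which is the spring seat, so the lugs have dropped into the slots (off-slot they would have stopped at 0.108). I'm pushing to 0.089 (origin 0.047).

Request:
servo_tool:
  moves: [0,0,0.04,0,0,0,0,0,0.04,0,0,0,0,0,0.04,0,0,0,0,0,0.04,0,0,0,0,0,0,0,0,0]

```text
t: 12.25
tcp_pos: [0.4897, 0.1906, 0.0934]
ee_rot: [180.0, 0.0, 148.4]
contact_force: [-2.6, -0.1, 6.3]
grip_width: 0.15
finger_force: 60.0
```

```bash
python3 -c "
from h import *
st()"
```

```text
t 12.25 p [0.4897 0.1906 0.0934] rot [1.7997e+02 1.0000e-02 1.4844e+02] F [-2.6 -0.1  6.3] T [-0.26  0.65 -0.04] w 12.8 ff 60.0 j [-46.8  14.5  25.8 103.   -7.   64.   39.8]
```

Request:
servo_tool:
  moves: [0.012,-0.007,0.03,0,0,0,0,0,0.035,0,0,0,0,0,0.03,0,0,0,0,0,0,0,0,0]

```text
t: 12.75
tcp_pos: [0.4896, 0.1906, 0.0892]
ee_rot: [179.9, 0.1, 148.4]
contact_force: [-1.0, -0.2, 9.9]
grip_width: 0.149
finger_force: 60.3
```

```bash
python3 -c "
from h import *
st()"
```

```text
t 12.75 p [0.4896 0.1906 0.0892] rot [1.7992e+02 6.0000e-02 1.4843e+02] F [-1.  -0.2  9.9] T [-0.37  0.49  0.04] w 12.7 ff 60.3 j [-46.7  14.7  25.8 103.4  -7.1  63.4  39.9]
```

The spring force is about 12 N, so the origin is below 49 mm. I'm starting the clockwise twist slowly (+tool z).

Request:
servo_tool:
  moves: [0,0,0,0,0,0.5,0,0,0,0,0,0.7,0,0,0,0,0,0.8,0,0,0,0,0,0.8,0,0,0,0,0,0]

```text
t: 13.38
tcp_pos: [0.4902, 0.1909, 0.0895]
ee_rot: [179.8, 0.1, 134.4]
contact_force: [-0.1, -0.3, 9.0]
grip_width: 0.154
finger_force: 60.3
```

```bash
python3 -c "
from h import *
st()"
```

```text
t 13.375 p [0.4902 0.1909 0.0895] rot [1.7984e+02 6.0000e-02 1.3437e+02] F [-0.1 -0.3  9. ] T [-0.18  0.18 -0.07] w 13.1 ff 60.3 j [-48.4  14.9  27.8 103.4  -7.7  63.4  26.4]
```

Request:
servo_tool:
  moves: [0,0,0,0,0,0.9,0,0,0,0,0,0.9,0,0,0,0,0,0.9,0,0,0,0,0,0.9,0,0,0.01,0,0,0.9,0,0,0,0,0,0.9,0,0,0,0,0,0.9,0,0,0,0,0,0.9,0,0,0,0,0,0.9,0,0,0,0,0,0]

```text
t: 14.62
tcp_pos: [0.4903, 0.1909, 0.089]
ee_rot: [179.8, -0.1, 93.9]
contact_force: [-0.3, -0.2, 9.6]
grip_width: 0.153
finger_force: 60.3
```

```bash
python3 -c "
from h import *
st()"
```

```text
t 14.625 p [0.4903 0.1909 0.089 ] rot [ 1.7983e+02 -6.0000e-02  9.3860e+01] F [-0.3 -0.2  9.6] T [-0.11  0.18 -0.08] w 13.1 ff 60.3 j [-53.5  15.6  33.9 103.6  -9.7  63.5 -12.3]
```

Request:
servo_tool:
  moves: [0,0,0,0,0,0.9,0,0,0,0,0,0.9,0,0,0,0,0,0.8,0,0,0,0,0,0.7,0,0,0,0,0,0.6,0,0,0,0,0,0.15,0,0,0,0,0,0]

```text
t: 15.5
tcp_pos: [0.4902, 0.1909, 0.089]
ee_rot: [179.9, -0.1, 73.7]
contact_force: [-0.2, -0.8, 8.7]
grip_width: 0.155
finger_force: 60.3
```

```bash
python3 -c "
from h import *
st()"
```

```text
t 15.5 p [0.4902 0.1909 0.089 ] rot [ 1.7986e+02 -1.1000e-01  7.3680e+01] F [-0.2 -0.8  8.7] T [-0.17  0.17 -0.01] w 13.2 ff 60.3 j [-56.1  16.1  37.2 103.7 -10.8  63.6 -31.5]
```

It's at mid-notch. I'm raising it gently so that the spring seats the lugs, with a slight lift to check the lock.

Request:
servo_tool:
  moves: [0,0,-0.04,0,0,0,0,0,-0.04,0,0,0,0,0,-0.04,0,0,0,0,0,-0.02,0,0,0,0,0,0,0,0,0]

```text
t: 16.12
tcp_pos: [0.4898, 0.1908, 0.0951]
ee_rot: [179.9, -0.1, 73.7]
contact_force: [4.9, 1.9, -1.1]
grip_width: 0.151
finger_force: 59.1
```

```bash
python3 -c "
from h import *
st()"
```

```text
t 16.125 p [0.4898 0.1908 0.0951] rot [ 1.799e+02 -5.000e-02  7.370e+01] F [ 4.9  1.9 -1.1] T [ 0.26 -1.22 -0.01] w 12.9 ff 59.1 j [-56.3  15.7  37.3 103.3 -10.4  64.4 -31.8]
```

The lift stops at 0.095, which is 53 mm for the origin and so the lock height (lip-only contact would be 0.091). I'm easing off and releasing.

Request:
servo_tool:
  moves: [0,0,0.01,0,0,0,0,0,0,0,0,0]

```text
t: 16.38
tcp_pos: [0.4897, 0.1907, 0.095]
ee_rot: [179.9, -0.1, 73.7]
contact_force: [5.0, 1.3, 3.5]
grip_width: 0.152
finger_force: 59.8
```

Request:
servo_tool:
  moves: [0,0,0,0,0,0,0,0,0,0,0,0,0,0,0,0,0,0,0,0,0,0,0,0,0,0,0,0,0,0]
  gripper: 50

```text
t: 17.0
tcp_pos: [0.4887, 0.1905, 0.0943]
ee_rot: [-180.0, 0.0, 73.7]
contact_force: [-0.3, -0.2, -0.0]
grip_width: 0.583
finger_force: 0.0
```

```bash
python3 -c "
from h import *
st()"
```

```text
t 17.0 p [0.4887 0.1905 0.0943] rot [-1.7998e+02  1.0000e-02  7.3690e+01] F [-0.3 -0.2 -0. ] T [-0.03  0.01 -0.02] w 49.8 ff 0.0 j [-56.3  15.7  37.3 103.4 -10.5  64.4 -31.8]
```

Released cleanly. I'm retreating straight up and looking.

Request:
servo_tool:
  moves: [0,0,-0.2,0,0,0,0,0,-0.6,0,0,0,0,0,-0.9,0,0,0,0,0,-0.6,0,0,0,0,0,0,0,0,0,0,0,0,0,0,0]

```text
t: 17.75
tcp_pos: [0.4886, 0.1905, 0.2093]
ee_rot: [-180.0, 0.0, 73.7]
contact_force: [0.6, 0.1, -0.1]
grip_width: 0.585
finger_force: 0.0
```

```bash
python3 - <<'E'
from h import *
st();s=bot.observe();c=bot.camera('wrist');W=wcloud(c,s);b=blue(c['image'])&(np.hypot(W[...,0]-.489,W[...,1]-.19)<.05)
for lo,hi in((.152,.175),(.12,.145)):
    q=W[b&(W[...,2]>lo)&(W[...,2]<hi)];print(len(q),np.median(q[:,2]),q[:,2].min(),q[:,2].max(),cv2.minAreaRect(q[:,:2].astype(np.float32)))
    A=np.c_[q[:,:2],np.ones(len(q))];print('slope',np.linalg.lstsq(A,q[:,2],rcond=None)[0])
i=shot('scene','s4')['image']
o=np.zeros((400,800,3),np.uint8);o[:,:400]=cv2.resize(i[210:350,225:365],(400,400));o[:300,400:]=cv2.resize(c['image'],(400,300));cv2.imwrite('pics/end.png',o)
E
```

```text
t 17.75 p [0.4886 0.1905 0.2093] rot [-179.98    0.     73.69] F [ 0.6  0.1 -0.1] T [-0.02  0.01  0.03] w 49.9 ff 0.0 j [-58.3   9.9  38.5  94.   -6.3  78.3 -35.2]
1332 0.16019748456980953 0.15219410868319494 0.16245222276114124 ((0.4903949797153473, 0.19140784442424774), (0.049386415630578995, 0.014125116169452667), 74.14398956298828)
slope [-0.00067443 -0.02536595  0.1652257 ]
4018 0.1304568285946534 0.12005302938752278 0.1447918370496797 ((0.4903145432472229, 0.19189980626106262), (0.06249692663550377, 0.06077836453914642), 75.19557189941406)
slope [-0.00113271 -0.01379531  0.13362649]
```

View pics/end.png

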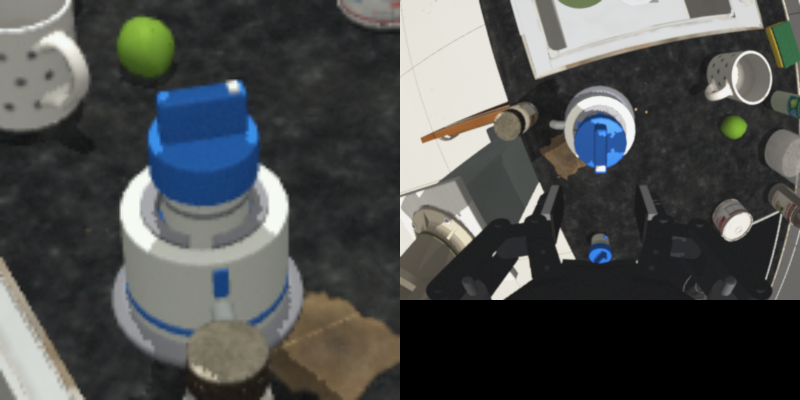

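The cartridge stands upright. Its bar top is at 0.160–0.161 m (lock height 0.161), the bar is at 74° (about 75° past the slot) and the neighbours haven't moved.

```bash
python3 -c "
from plant import bot
print(bot.hand_in())"
```

```text
the job is handed in; nothing more can be done
None
```

The cartridge is locked upright in the filter unit: lugs through the slots, pushed down at about 12 N, turned 75° clockwise and released. The bystanders were not touched, and the job is handed in after about 18 s of robot time.

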